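# Park the pan spray can in its roller clip under the shelf

### The job

Park the tall pan-release spray can in the spring roller clip under the wire shelf: slide it along the counter on its base by pushing it low down at the foot, line it up with the clip, then ease it in past the two rollers until it rests firmly against the rubber pad at the back. Keep the can standing, do not grip or lift it or press it hard (its thin wall dents), and leave everything else on the counter where it is.

Things in the scene. Friction and masses are not known exactly. Their poses are not given: they have to be found in the camera images.
- can: Tall full pan-release spray can: upright cylinder 65 mm in diameter, 205 mm to the shoulder, red cap 52 mm wide, 260 mm tall in all, about 0.6 kg. Yellow wall, broad green band 60 to 130 mm up, thin red line, steel rims. Origin: centre of its underside, z up, yaw means nothing. It stands on the bare counter in front of the shelf. Thin wall: more than 20 N from the robot or on the pad dents it.
- can_foot (a point): On the can's axis 20 mm above the counter: the height to push at (15 to 30 mm is right). Counter friction is about 0.6, so the can slides at about 3 to 5 N; pushed above some 45 mm it tips over instead. Lean the tool back from the can by 35 to 45 degrees: over its foot the tall can leaves no room for a gripper's body.
- can_top (a point): Top of the can's red cap, on its axis, 260 mm above its underside.
- rack: Steel wire shelf on four round legs, fixed, the roller clip low down under its middle. Origin: centre of its footprint on the counter; x points from its open front inwards (the way the can goes in), y left, z up. Shelf 206 mm deep, 406 wide, underside 287 mm up, tins on it; legs 16 mm thick at x +-95, y +-195 mm. Clip: on the rack's x axis, 46 mm high, its jaws 54 mm to either side.
- shelf_edge (a point): Middle of the shelf's front edge, on its underside, 103 mm in front of the rack's origin and 287 mm above the counter: 27 mm above the can's top.
- park_front (a point): On the counter, on the rack's x axis, 35 mm in front of its origin (rack x = -35 mm): the can's axis when home, if the clip is bolted as far forward as it goes. Whoever fitted the clip bolted it at any depth along its slotted rail and that depth is not measured: home is anywhere between this point and park_back. Axes as the rack's.
- park_back (a point): As park_front, 25 mm behind the rack's origin (rack x = +25 mm): the can's axis when home, if the clip is bolted as far back as it goes. At home the can's back rests on the clip's rubber pad (34 mm wide, 16 to 42 mm high, on a 112 mm wide plate). The pad squashes by up to 3 mm under some 8 N, then the push force rises sharply. Axes as the rack's.
- clip_rollers (a point): On the rack's axis, 28 mm up: midway between the rollers if the clip is bolted fully forward (45 mm in front of the rack's origin; up to 60 mm deeper if not). Rubber rollers, 16 mm thick, 16 to 40 mm high, on sprung jaw arms, 57 mm apart when empty. The can pushes them apart (3 to 5 N more than sliding); its widest part passes them 10 mm before home and they then hold it from the front.
- vinegar: Bystander: green glass vinegar bottle, 62 mm diameter, 240 mm tall, standing under the shelf to the left of the clip (rack y about +128 mm). Origin: centre of its underside.
- pepper_mill: Bystander: dark wooden pepper mill, 58 mm diameter, 210 mm tall, standing under the shelf to the right of the clip (rack y about -128 mm). Origin: centre of its underside.
- enamel_bowl: Bystander: white enamel bowl with a blue rim holding tomatoes and cucumber sticks, 126 mm diameter, 62 mm high. Origin: centre of its underside.
- sauce_tub: Bystander: tub of brown sauce with a white lid, 109 mm diameter, 48 mm high. Origin: centre of its underside.
- salt_tin: Bystander: steel salt tin with a paper band, 82 mm diameter, 97 mm high. Origin: centre of its underside.
- dip_bowl: Bystander: small white bowl of red dip, 116 mm diameter, 55 mm high. Origin: centre of its underside.

How it is judged:
By the outcome, as a careful person would: the job done as asked, in the order asked, and still so for the second after the job is handed in, with the robot touching nothing.
It also fails if it takes over 67 s, if anything falls off the work surface, if the arm or the gripper's body presses on something with over 40 N, if the wrist force passes 120 N, or if a joint passes its speed limit or range.

### The arm

A 6-joint arm with a two-finger parallel gripper is mounted at the origin on the work surface. World frame = base frame: x ahead of the robot, y to its left, z up, the work surface at z = 0. Lengths are in mm, angles in degrees, forces in N, time in s.
With the tool pointing down it reaches from about 300 to 850 mm from the base axis. Payload 4.2 kg.
Tool frame: the origin (TCP) lies on the centre line of the jaws, within the pads' length; the fingertips stand 11 mm ahead of it and the grasp point (between the pads) lies 8 mm behind it; z points along the fingers, y is the line along which they close (so a half turn about z gives the same grasp; the last joint's range is limited). The gripper opens to 91 mm and grips with 3 to 60 N. Pads are 32 mm wide; open, the fingers measure 118 mm over their backs; the gripper's body (76 mm by 178 mm) begins 60 mm behind the grasp point.
Start: joints at [61.994, 18.312, 89.639, -0, 72.044, -1.146], TCP at [259.799, 512.978, 224.976] pointing down, gripper open.
Joint ranges: [-177.97, 177.97], [-48.28, 115.42], [12.27, 149.76], [-77.06, 257.06], [2.81, 150.46], [-146.56, 146.56]. Speed limits (degrees/s): [147.25, 147.25, 180, 180, 180, 180].

### API

Orientations are given as [roll, pitch, yaw] about the fixed x, y, z axes, in that order (R = Rz(yaw) Ry(pitch) Rx(roll)).
In Python, from workcell import env, grab_frame, camera_model, models gives the robot as it stands.
- The arm moves only by the shell command python3 -m crank 'ROWS' [FORCE]. ROWS is text: rows parted by semicolons, each of 7 numbers parted by spaces: the closure, from -1 (fully open) to 1 (shut), so that 0 is half open, then the shift along the tool's x, y, z in mm, then the turn, a rotation vector about the tool's x, y, z in degrees. A call has 1 to 10 rows; each row shifts and turns the commanded pose from where the row before left it, along the tool's axes as they then stand; what a row does not reach is not made up. A row lasts 1/8 s, in which the tool goes at most 62.5 mm and 10.7 degrees, less where a joint would pass 70% of its speed; a pose out of reach is approached as far as the arm can. A call is refused whole if a number of a shift passes 62.5 or a number of a turn 10.7, either way. A call with a gripper value outside its range is refused whole. The fingers move at their own pace and stop on an object; FORCE is the grip in N (left out, the last holds). Time passes only in rows, so rows that do not move let the fingers close. It gives the time, the measured TCP pose, the force, the opening and the grip force at its end, in the units of the state.
- env.state(): the state, without advancing time (a new reading comes with each control period).
- grab_frame(name): name is "scene" or "side" or "wrist"; returns the picture (400x640x3 uint8, blue, green, red); there is no depth.
- camera_model(name): a dict with "K" (3x3 intrinsics, pixels), "R" (3x3) and "t" (3): a world point X has camera coordinates R X + t; the wrist camera has in their place "mount" (4x4, takes a point from camera to tool coordinates, whose origin is the TCP and whose axes are the flange's). Camera axes: x right, y down, z forward; pixel columns grow to the right and rows downward; lengths in mm; the calibration is good to about 2 mm. A picture is of the moment at which its call begins: read the wrist's pose just before it. camera_model takes no time and is no camera call.
- env.job_done(): hands the job in; it is judged then, once.
Trained networks look in the newest picture that a camera, given by its name, has taken for a name from the list of things; names that differ only in an ending like _2 or _b are one class to them, and where a whole thing is asked for, a point or a joint stands for the part that bears it (a point fixed in the world has none). Each returns a list of dicts, best first, with "p" (0 to 1); they miss things now and then, are a little off and sometimes report something else, mostly with a low value. They report only what shows in the picture. A call takes as long as a camera call.
- models.search_frame(name, camera): "point" ([x, y, z] in mm, in world coordinates, good to about 4 mm: the middle of the surface that is visible of it).
The state is a dict: "time_s": time; "qpos": joint angles; "qvel": joint speeds; "effort": joint torques, N m; "ee_pos": TCP position; "ee_rot": TCP orientation; "force": force on the tool from outside, world axes, zero at the start; "torque": the same for the moment, N m; "gripper_width": finger opening in mm; "gripper_force": force on a finger pad.
Only numpy, scipy, OpenCV 4.12 (cv2) and the standard library are available. Lean on these libraries where they do the work, as an engineer would, in place of code of your own. Each camera call takes 0.05 s, during which the arm holds its last target. There are 200 camera calls.

## Working session

There is one attempt and no reset: what is moved stays moved. The work goes in short steps, Python scripts to look and compute and a shell command to move; the robot and the scene stay as the last step left them, time stands still between calls to the robot, and variables do not carry over. Pictures are saved under pics/ and viewed, at most 10 in all, crops included, and the job is handed in when it is done.

```bash
ls; mkdir -p pics
cat > h.py <<'E'
import numpy as np, cv2
from workcell import env, grab_frame, camera_model, models
E
python3 - <<'E'
from h import *
s=env.state(); print({k:np.round(v,2) for k,v in s.items()})
for c in ["scene","side"]:
    im=grab_frame(c); cv2.imwrite(f"pics/{c}0.png",im)
    for n in ["can","can_foot","can_top","rack","shelf_edge","clip_rollers","vinegar","pepper_mill","enamel_bowl","sauce_tub","salt_tin","dip_bowl","park_front"]:
        r=models.search_frame(n,c)
        print(c,n,[(np.round(d["point"]).tolist(),round(d["p"],2)) for d in r[:2]])
E
```

```text
pics
{'time_s': np.float64(0.0), 'qpos': array([61.99, 18.35, 89.71,  0.  , 72.04, -1.14]), 'qvel': array([-0.03,  0.05, -0.16, -0.1 , -0.06,  0.07]), 'effort': array([ -0.  , -41.25, -23.2 ,   0.07,   0.05,  -0.  ]), 'ee_pos': array([259.56, 512.55, 224.14]), 'ee_rot': array([-179.9 ,   -0.  ,  153.14]), 'force': array([ 0.93, -0.21,  0.4 ]), 'torque': array([ 0.  , -0.01,  0.01]), 'gripper_force': np.float64(0.0), 'gripper_width': np.float64(90.81)}
scene can [([536.0, -179.0, 212.0], 0.72)]
scene can_foot [([537.0, -181.0, 203.0], 0.58)]
scene can_top []
scene rack []
scene shelf_edge [([667.0, -5.0, 305.0], 0.75)]
scene clip_rollers [([671.0, -3.0, 307.0], 0.66), ([536.0, -178.0, 208.0], 0.48)]
scene vinegar [([614.0, 69.0, 82.0], 0.46)]
scene pepper_mill [([367.0, -422.0, 98.0], 0.75)]
scene enamel_bowl [([386.0, 402.0, 55.0], 0.7), ([655.0, -454.0, 50.0], 0.25)]
scene sauce_tub [([659.0, -454.0, 49.0], 0.89)]
scene salt_tin [([367.0, -425.0, 95.0], 0.95), ([536.0, -180.0, 205.0], 0.56)]
scene dip_bowl [([642.0, 393.0, 30.0], 0.89)]
scene park_front [([668.0, -4.0, 309.0], 0.58)]
side can [([532.0, -159.0, 186.0], 0.57)]
side can_foot [([530.0, -156.0, 187.0], 0.61)]
side can_top [([531.0, -158.0, 183.0], 0.68)]
side rack [([684.0, -15.0, 305.0], 0.78), ([646.0, 384.0, 33.0], 0.73)]
side shelf_edge [([682.0, -16.0, 304.0], 0.77), ([644.0, 384.0, 30.0], 0.45)]
side clip_rollers [([685.0, -16.0, 307.0], 0.77)]
side vinegar [([612.0, 86.0, 113.0], 0.94)]
side pepper_mill [([748.0, -127.0, 120.0], 0.72), ([368.0, -419.0, 88.0], 0.71)]
side enamel_bowl [([683.0, -16.0, 304.0], 0.7), ([382.0, 401.0, 53.0], 0.61)]
side sauce_tub [([667.0, -444.0, 46.0], 0.66), ([746.0, -125.0, 116.0], 0.43)]
side salt_tin [([366.0, -421.0, 89.0], 0.71)]
side dip_bowl [([642.0, 386.0, 32.0], 0.65), ([382.0, 402.0, 54.0], 0.2)]
side park_front [([614.0, 85.0, 114.0], 0.69), ([686.0, -18.0, 308.0], 0.64)]
```

View pics/scene0.png

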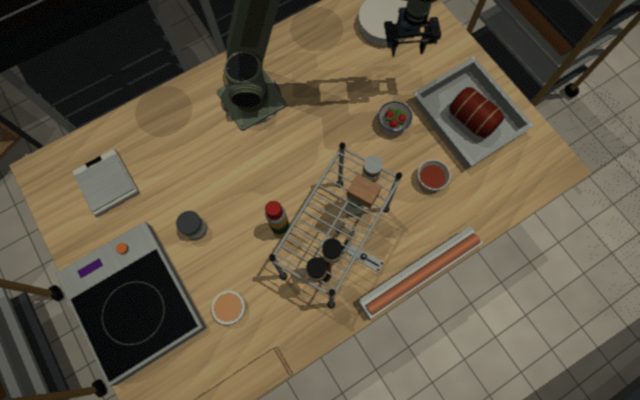

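View pics/side0.png

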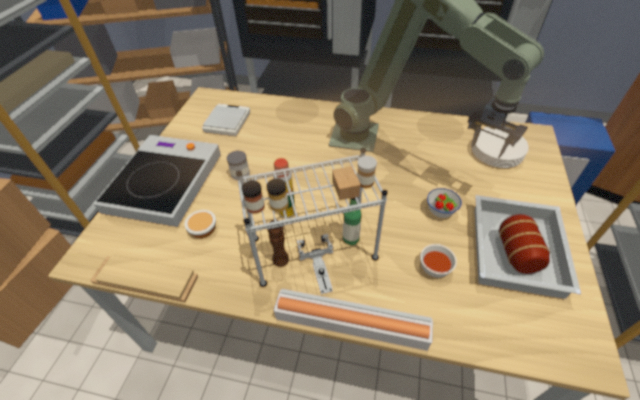

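Run:
```python
from h import *
for c in ["scene","side","wrist"]:
    m=camera_model(c); print(c,{k:np.round(v,3).tolist() for k,v in m.items()})
    if "t" in m: print("pos",-np.array(m["R"]).T@np.array(m["t"]))
```

```text
scene {'K': [[462.242, 0.0, 326.084], [0.0, 462.242, 203.338], [0.0, 0.0, 1.0]], 'R': [[0.542, 0.841, -0.004], [0.799, -0.517, -0.307], [-0.26, 0.163, -0.952]], 't': [-290.324, -408.712, 1800.165]}
pos [ 951.83763641 -259.69719859 1586.97540552]
side {'K': [[382.312, 0.0, 322.577], [0.0, 382.312, 200.11], [0.0, 0.0, 1.0]], 'R': [[-0.216, 0.976, -0.019], [0.728, 0.148, -0.669], [-0.651, -0.158, -0.743]], 't': [144.345, -301.594, 1775.689]}
pos [1405.93051086  184.3123851  1119.93443941]
wrist {'K': [[310.949, 0.0, 318.541], [0.0, 310.949, 202.31], [0.0, 0.0, 1.0]], 'mount': [[-0.0, -0.958, -0.287, 82.09], [1.0, -0.0, -0.0, -0.507], [0.0, -0.287, 0.958, -160.054], [0.0, 0.0, 0.0, 1.0]]}
```

The scene view shows the can with its cap at about (273,208) and the shelf's front corners near (341,148) and (272,258). The side view shows the clip at about (315,250), the vinegar at (352,222) and the mill at (278,240). I'll enlarge both to get rack corners and can edges.

Run:
```python
import cv2
a=cv2.imread("pics/scene0.png")[140:315,250:410]; b=cv2.imread("pics/side0.png")[145:300,225:395]
a=cv2.convertScaleAbs(cv2.resize(a,None,fx=3.4,fy=3.4,interpolation=2),alpha=1.5); cv2.imwrite("pics/a.png",a)
b=cv2.convertScaleAbs(cv2.resize(b,None,fx=3.8,fy=3.8,interpolation=2),alpha=1.3); cv2.imwrite("pics/b.png",b)
```

```text
(no output)
```

View pics/a.png

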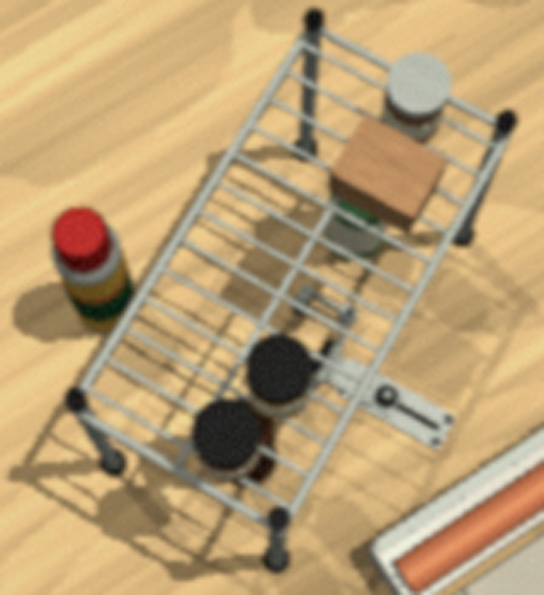

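View pics/b.png

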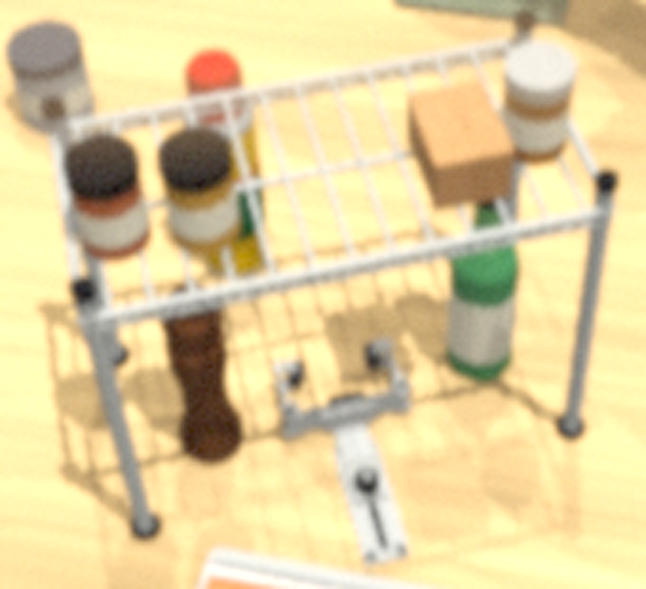

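The crops show the rack's four knobs and feet clearly, the can's cap at (81,234) in a and (214,70) in b, and the rollers at (293,375) and (376,355) in b. I'll fit the rack pose and triangulate the can.

```bash
cat >> h.py <<'E'
def proj(X,c):
    m=camera_model(c); p=np.array(m["R"])@np.asarray(X,float)+np.array(m["t"]); q=np.array(m["K"])@p; return q[:2]/q[2]
def wmodel(s):
    from scipy.spatial.transform import Rotation as Ro
    T=np.eye(4);T[:3,:3]=Ro.from_euler("xyz",s["ee_rot"],degrees=True).as_matrix();T[:3,3]=s["ee_pos"]
    return T@np.array(camera_model("wrist")["mount"]), np.array(camera_model("wrist")["K"])
def plane(c,u,v,z):
    m=camera_model(c); R=np.array(m["R"]); C=-R.T@np.array(m["t"]); d=R.T@np.linalg.solve(np.array(m["K"]),[u,v,1]); return C+d*(z-C[2])/d[2]
A=lambda p:(p[0]/3.4+250,p[1]/3.4+140)
B=lambda p:(p[0]/3.8+225,p[1]/3.8+145)
E
python3 - <<'E'
from h import *
from scipy.optimize import least_squares as ls
leg={"FL":(-95,195),"BL":(95,195),"FR":(-95,-195),"BR":(95,-195)}
feet=[("scene",A,{"FL":(307,150),"BL":(463,237),"FR":(112,462),"BR":(277,560)}),("side",B,{"FR":(116,353),"BR":(145,525),"BL":(570,426)})]
kn=[("scene",A,{"FL":(314,20),"BL":(506,122),"FR":(76,399),"BR":(279,518)}),("side",B,{"FR":(53,107),"BR":(85,292),"BL":(606,182),"FL":(524,25)})]
def f(p):
    c,s=np.cos(p[2]),np.sin(p[2]);r=[]
    for L,z in((feet,p[4]),(kn,p[3])):
        for cam,g,d in L:
            for k,v in d.items():
                x,y=leg[k]; r+=list(proj([p[0]+c*x-s*y,p[1]+s*x+c*y,z],cam)-np.array(g(v)))
    return r
o=ls(f,[680,-10,.5,310,5]);p=o.x
print("rack",p[:2],np.degrees(p[2]),p[3:],"resid px",np.round(o.fun,1))
np.save("rack.npy",p)
def tri(l):
    o=ls(lambda X:np.concatenate([proj(X,c)-np.array(q) for c,q in l]),[540,-170,200]);return o.x,o.fun
X,r=tri([("scene",A((81,234))),("side",B((214,70)))]);print("cap",X,r)
c,s=np.cos(p[2]),np.sin(p[2])
tr=lambda X:(c*(X[0]-p[0])+s*(X[1]-p[1]), -s*(X[0]-p[0])+c*(X[1]-p[1]))
print("can in rack",tr(X))
for n,q,z in[("rolR",(293,375),34),("rolL",(376,355),34),("plateR",(287,425),40),("plateL",(405,395),40),("armfrontR",(285,372),42),("armfrontL",(385,348),42),("pad top",(347,402),42),("vin base",(480,366),0),("mill base",(210,450),0),("railend",(385,553),0)]:
    P=plane("side",*B(q),z);print(n,np.round(P),np.round(tr(P)))
E
```

```text
rack [655.35100443 -36.13789308] 26.803009262568512 [326.83092791   2.33317675] resid px [-0.3 -0.7 -0.2 -1.2  0.5 -0.3 -0.2 -0.6 -0.5  0.5 -0.5  0.3 -0.3  0.5
  0.3 -0.2  0.4 -0.2  0.2 -0.3 -0.  -0.2 -0.2  0.8 -1.1 -0.  -0.3  0.6
 -0.  -0.6]
cap [ 515.73785222 -172.49873557  254.18712419] [ 0.23763827 -0.58067636 -0.62520038  0.30254606]
can in rack (np.float64(-186.1018472319794), np.float64(-58.75554520736475))
rolR [668. -72.  34.] [ -5. -38.]
rolL [631.  -3.  34.] [-7. 41.]
plateR [725. -63.  40.] [ 51. -55.]
plateL [673.  33.  40.] [47. 54.]
armfrontR [672. -78.  42.] [ -5. -45.]
armfrontL [627.   5.  42.] [-7. 49.]
pad top [692. -16.  42.] [42.  2.]
vin base [599.  90.   0.] [  7. 138.]
mill base [ 740. -133.    0.] [  32. -125.]
railend [809.  43.   0.] [173.   2.]
```

Rack fitted (655,-36, yaw 26.8°), and the can stands near (516,-172). From the side view, home looks like about rack x = +5. Next I'll write a planner that turns waypoints into tool-axis rows.

```bash
cat >> h.py <<'E'
from scipy.spatial.transform import Rotation as Ro, Slerp
def RM(az,lean): # tool x forward along az, leaned back
    return Ro.from_euler("xyz",[180,0,az],degrees=True)*Ro.from_rotvec([0,lean,0],degrees=True)
def rows(wps,g,start=None,vmax=60,wmax=10):
    """wps: list of (pos,az,lean); prints rows from measured pose"""
    s=env.state(); p=np.array(s["ee_pos"]);R=Ro.from_euler("xyz",s["ee_rot"],degrees=True)
    if start: p=np.array(start[0],float);R=RM(*start[1:])
    for q,az,l in wps:
        q=np.array(q,float);T=RM(az,l); rv=(R.inv()*T).as_rotvec(degrees=True)
        n=int(np.ceil(max(np.linalg.norm(q-p)/vmax,np.linalg.norm(rv)/wmax,.01)))
        st=Ro.from_rotvec(rv/n,degrees=True); out=[]
        for i in range(n):
            d=R.inv().apply((q-p)*1/(n)) if i==0 else R.inv().apply(step)
            step=(q-p)/n if i==0 else step
            out.append("%g "%g+" ".join("%.1f"%v for v in [*d,*(rv/n)])); R=R*st
        p=q; R=T; print(f"[{n}]","; ".join(out))
def rk(x,y,z=0):
    p=np.load("rack.npy");c,s=np.cos(p[2]),np.sin(p[2]);return np.array([p[0]+c*x-s*y,p[1]+s*x+c*y,z])
def inrk(X):
    p=np.load("rack.npy");c,s=np.cos(p[2]),np.sin(p[2]);d=np.array(X[:2])-p[:2];return np.array([c*d[0]+s*d[1],-s*d[0]+c*d[1]])
E
python3 - <<'E'
from h import *
# can cross-checks
print(plane("scene",*A((81,234)),260),plane("side",*B((214,70)),260))
for cam,q in(("scene",A((105,327))),("side",B((237,271)))):
    P=plane(cam,*q,0); m=camera_model(cam);C=-np.array(m["R"]).T@np.array(m["t"]);d=(P-C)[:2];print(cam,"base",P[:2]+32.5*d/np.linalg.norm(d))
rows([((330,200,345),120,0),((340,0,345),90,0),((350,-250,345),59,0)],0.34)
E
```

```text
[ 518.82256667 -174.41609629  260.        ] [ 519.88202932 -168.48418929  260.        ]
scene base [ 502.25847271 -183.0693741 ]
side base [ 502.79150149 -179.52253476]
[6] 0.34 -34.0 -41.2 -20.0 0.0 -0.0 5.5; 0.34 -37.8 -37.8 -20.0 0.0 -0.0 5.5; 0.34 -41.3 -34.0 -20.0 0.0 -0.0 5.5; 0.34 -44.4 -29.8 -20.0 0.0 -0.0 5.5; 0.34 -47.0 -25.4 -20.0 0.0 -0.0 5.5; 0.34 -49.3 -20.8 -20.0 0.0 -0.0 5.5
[4] 0.34 -44.6 -22.8 -0.0 -0.0 -0.0 7.5; 0.34 -47.2 -16.8 -0.0 -0.0 -0.0 7.5; 0.34 -48.9 -10.5 -0.0 -0.0 -0.0 7.5; 0.34 -49.9 -4.0 -0.0 -0.0 -0.0 7.5
[5] 0.34 -50.0 2.0 0.0 -0.0 -0.0 6.2; 0.34 -49.5 7.4 0.0 -0.0 -0.0 6.2; 0.34 -48.4 12.7 0.0 -0.0 -0.0 6.2; 0.34 -46.8 17.8 0.0 -0.0 -0.0 6.2; 0.34 -44.5 22.8 0.0 -0.0 -0.0 6.2
```

```bash
python3 -m crank '0.34 -34 -41 -20 0 0 5.5; 0.34 -38 -38 -20 0 0 5.5; 0.34 -41 -34 -20 0 0 5.5; 0.34 -44 -30 -20 0 0 5.5; 0.34 -47 -25 -20 0 0 5.5; 0.34 -49 -21 -20 0 0 5.5; 0.34 -45 -23 0 0 0 7.5; 0.34 -47 -17 0 0 0 7.5; 0.34 -49 -10 0 0 0 7.5; 0.34 -50 -4 0 0 0 7.5' 5
python3 -m crank '0.34 -50 2 0 0 0 6; 0.34 -50 7 0 0 0 6; 0.34 -48 13 0 0 0 6; 0.34 -47 18 0 0 0 6; 0.34 -45 23 0 0 0 6; 0.34 0 0 0 0 0 0'
python3 - <<'E'
from h import *
# tilt in place, then down behind can with standoff
C=np.array([510,-177]);d=np.array([np.cos(np.radians(59)),np.sin(np.radians(59))])
q=C-150*d
rows([((q[0]-10,q[1],250),59,40)],0.34)
print(q)
E
```

```text
time_s: 2.65
ee_pos: [340.5, -1.3, 345.2]
ee_rot: [179.9, -0.0, 89.9]
force: [1.2, 0.5, -0.5]
gripper_width: 30.0
gripper_force: 0.0
time_s: 3.4
ee_pos: [353.0, -253.1, 344.3]
ee_rot: [-180.0, 0.0, 59.9]
force: [-0.3, 1.2, 0.6]
gripper_width: 30.2
gripper_force: 0.0
[5] 0.34 -2.1 17.3 18.8 -0.1 8.0 0.2; 0.34 -4.6 17.3 18.4 -0.1 8.0 0.2; 0.34 -7.1 17.3 17.6 -0.1 8.0 0.2; 0.34 -9.4 17.3 16.5 -0.1 8.0 0.2; 0.34 -11.6 17.3 15.0 -0.1 8.0 0.2
[ 432.74428876 -305.57509511]
```

```bash
python3 -m crank '0.34 -2 17 19 0 8 0; 0.34 -5 17 18 0 8 0; 0.34 -7 17 18 0 8 0; 0.34 -9 17 16 0 8 0; 0.34 -12 17 15 0 8 0; 0.34 0 0 0 0 0 0; 0.34 0 0 0 0 0 0'
python3 - <<'E'
from h import *
s=env.state();im=grab_frame("wrist");T,K=wmodel(s);print(s["ee_pos"],s["ee_rot"],T[:3,3],T[:3,2])
for n in["can","can_foot","can_top"]:print(n,[(np.round(x["point"]),round(x["p"],2)) for x in models.search_frame(n,"wrist")[:2]])
cv2.imwrite("pics/w1.png",im)
for C in((518,-172),(502,-181)):
    for z in(0,260):
        q=np.linalg.inv(T)@np.array([*C,z,1]);q=K@q[:3];print(C,z,q[:2]/q[2])
E
```

```text
time_s: 4.28
ee_pos: [422.0, -300.7, 251.9]
ee_rot: [179.9, -39.9, 60.3]
force: [-0.5, 1.1, 0.4]
gripper_width: 30.2
gripper_force: 0.0
[ 422.0393654  -300.70572832  251.87411918] [179.93692572 -39.94418297  60.27089968] [ 401.61942777 -335.55599171  427.16281386] [ 0.19558712  0.34186977 -0.9191685 ]
can [(array([ 499., -190.,  211.]), 0.71), (array([ 654., -246.,  137.]), 0.56)]
can_foot [(array([ 500., -195.,  211.]), 0.97)]
can_top [(array([ 499., -191.,  208.]), 0.79)]
(518, -172) 0 [331.59831032 192.16705457]
(518, -172) 260 [344.97371628  44.67414229]
(502, -181) 0 [325.47967902 201.71733964]
(502, -181) 260 [332.75553112  60.26979229]
```

View pics/w1.png

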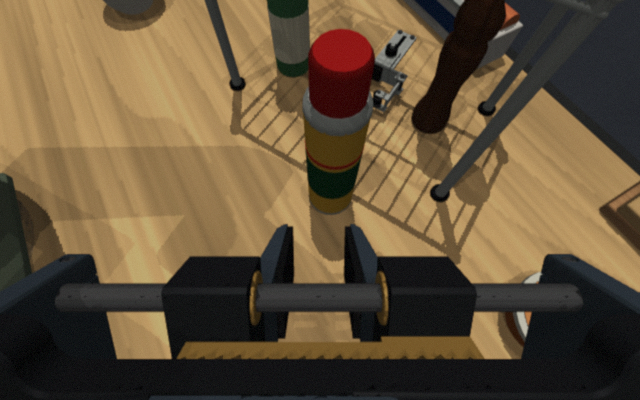

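The wrist view shows the cap top centred at about (342,53) and the foot's near edge at (331,213). I'll turn those into a can position.

Run:
```python
from h import *
s=env.state();T,K=wmodel(s);C=T[:3,3]
def pl(u,v,z):
    d=T[:3,:3]@np.linalg.solve(K,[u,v,1]);return (C+d*(z-C[2])/d[2])[:2]
for t in((342,53),(342,57)):print("cap",pl(*t,260))
P=pl(331,213,0);d=P-C[:2];print("base",P+32.5*d/np.linalg.norm(d))
# predict silhouettes of can for candidate positions
def prj(X):q=K@(np.linalg.inv(T)@np.array([*X,1]))[:3];return q[:2]/q[2]
a=np.linspace(0,6.283,60)
for c in((518,-172),(512,-176),(505,-181)):
    top=np.array([prj((c[0]+26*np.cos(t),c[1]+26*np.sin(t),260)) for t in a]);bt=np.array([prj((c[0]+32.5*np.cos(t),c[1]+32.5*np.sin(t),0)) for t in a])
    print(c,"top x",top[:,0].min(),top[:,0].max(),"ymin",top[:,1].min(),"base ymax",bt[:,1].max(),"x",bt[:,0].min(),bt[:,0].max())
    for cam in("scene","side"):
        t=np.array([proj((c[0]+26*np.cos(t),c[1]+26*np.sin(t),260),cam) for t in a]);b=np.array([proj((c[0]+32.5*np.cos(t),c[1]+32.5*np.sin(t),0),cam) for t in a])
        f=(lambda p:(p-[250,140])*3.4) if cam=="scene" else (lambda p:(p-[225,145])*3.8)
        print("  ",cam,"top",np.round([*f(t).min(0),*f(t).max(0)]),"base",np.round([*f(b).min(0),*f(b).max(0)]))
```

```text
cap [ 512.07419253 -177.66320364]
cap [ 509.97531522 -181.09008375]
base [ 519.80018805 -174.83266825]
(518, -172) top x 310.09036682408606 379.5795474233057 ymin 21.352552780690182 base ymax 212.13226996760426 x 309.7514347021097 352.5784787391139
   scene top [ 53. 204. 112. 260.] base [ 79. 276. 142. 336.]
   side top [181.  48. 240.  88.] base [204. 235. 269. 284.]
(512, -176) top x 305.6405986859271 375.8868969330635 ymin 27.107050523255715 base ymax 216.22549437053598 x 307.5679666982744 350.629185923364
   scene top [ 46. 201. 105. 257.] base [ 73. 273. 135. 334.]
   side top [179.  43. 238.  83.] base [202. 230. 267. 279.]
(505, -181) top x 300.54114477072227 371.7282359982026 ymin 34.24439812604208 base ymax 221.24605052985004 x 305.09773422216625 348.44584801899896
   scene top [ 37. 197.  96. 253.] base [ 66. 270. 128. 331.]
   side top [176.  37. 235.  77.] base [200. 224. 264. 273.]
```

Run:
```python
from h import *
a=np.radians(60.8);d=np.array([np.cos(a),np.sin(a)]);C=np.array([518,-173])
q=C-105*d
rows([((*q,60),60.8,40),((*q,23),60.8,40)],0.34,vmax=50)
print(q, "forward 5mm per row tool x,z:",5*np.cos(np.radians(40)),5*np.sin(np.radians(40)))
```

```text
[5] 0.34 -16.5 4.0 36.4 0.1 0.0 -0.1; 0.34 -16.5 4.1 36.4 0.1 0.0 -0.1; 0.34 -16.5 4.1 36.4 0.1 0.0 -0.1; 0.34 -16.6 4.2 36.4 0.1 0.0 -0.1; 0.34 -16.6 4.2 36.4 0.1 0.0 -0.1
[1] 0.34 -23.8 -0.0 28.3 0.0 0.0 0.0
[ 466.77473579 -264.65681811] forward 5mm per row tool x,z: 3.83022221559489 3.2139380484326963
```

```bash
python3 -m crank '0.34 -16.5 4 36.5 0 0 0; 0.34 -16.5 4 36.5 0 0 0; 0.34 -16.5 4 36.5 0 0 0; 0.34 -16.5 4 36.5 0 0 0; 0.34 -16.5 4 36 0 0 0; 0.34 -12 0 14 0 0 0; 0.34 -12 0 14 0 0 0; 0.34 0 0 0 0 0 0; 0.34 0 0 0 0 0 0'
python3 - <<'E'
from h import *
s=env.state();print(s["ee_pos"],s["ee_rot"],s["force"],s["qpos"])
cv2.imwrite("pics/w2.png",grab_frame("wrist"))
p=s["ee_pos"];C=np.array([518,-173]);a=np.radians(60.8)
v=C-p[:2];print("fwd",v@[np.cos(a),np.sin(a)],"left",v@[-np.sin(a),np.cos(a)])
E
```

```text
time_s: 5.6
ee_pos: [466.0, -266.0, 22.4]
ee_rot: [179.9, -40.0, 60.2]
force: [0.1, -0.0, 0.9]
gripper_width: 30.1
gripper_force: 0.0
[ 466.0454519  -265.98821999   22.36107699] [179.87740531 -39.98598811  60.19190787] [ 0.06442476 -0.02463058  0.93012458] [-52.14410546  35.75022082 107.56742102  42.39359132  61.98148371
 -51.33391441]
fwd 106.51799828086375 left 0.012929257973273984
```

View pics/w2.png

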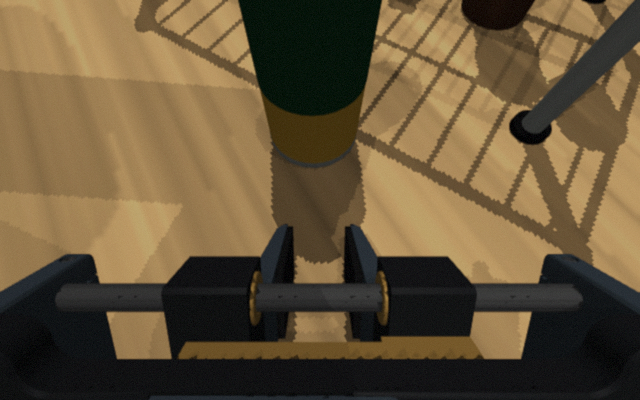

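The foot is centred between the fingers (can about 316 px, fingers about 319). Approaching and starting push 1.

```bash
python3 -m crank '0.34 6.1 0 5.1 0 0 0; 0.34 6.1 0 5.1 0 0 0; 0.34 6.1 0 5.1 0 0 0; 0.34 6.1 0 5.1 0 0 0; 0.34 6.1 0 5.1 0 0 0; 0.34 6.1 0 5.1 0 0 0; 0.34 2.3 0 1.9 0 0 0; 0.34 2.3 0 1.9 0 0 0; 0.34 2.3 0 1.9 0 0 0; 0.34 2.3 0 1.9 0 0 0'
python3 -m crank '0.34 2.3 0 1.9 0 0 0; 0.34 2.3 0 1.9 0 0 0; 0.34 2.3 0 1.9 0 0 0; 0.34 2.3 0 1.9 0 0 0; 0.34 2.3 0 1.9 0 0 0; 0.34 2.3 0 1.9 0 0 0; 0.34 2.3 0 1.9 0 0 0; 0.34 2.3 0 1.9 0 0 0; 0.34 2.3 0 1.9 0 0 0; 0.34 2.3 0 1.9 0 0 0'
python3 - <<'E'
from h import *
im=grab_frame("wrist");cv2.imwrite("pics/w3.png",im)
E
```

```text
time_s: 6.9
ee_pos: [495.3, -213.9, 21.6]
ee_rot: [180.0, -40.0, 60.1]
force: [-2.2, -2.0, 0.1]
gripper_width: 30.4
gripper_force: 1.4
time_s: 8.15
ee_pos: [510.4, -187.5, 21.9]
ee_rot: [-180.0, -40.0, 60.1]
force: [-0.5, -1.9, -1.0]
gripper_width: 30.0
gripper_force: 1.1
```

View pics/w3.png

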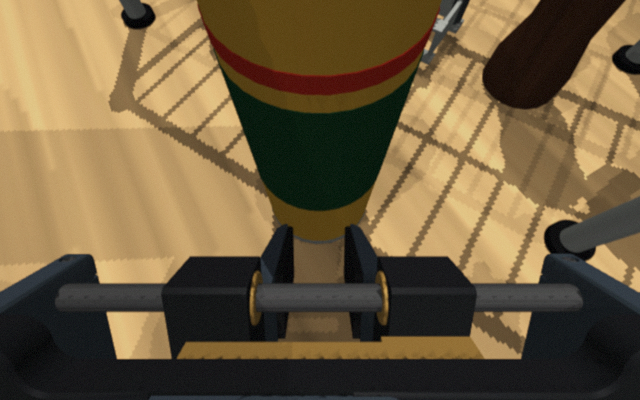

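It is sliding upright and centred in the cradle at about 2 N. Continuing push 1.

```bash
python3 -m crank '0.34 3.8 -0.1 3.2 0 0 0; 0.34 3.8 -0.1 3.2 0 0 0; 0.34 3.8 -0.1 3.2 0 0 0; 0.34 3.8 -0.1 3.2 0 0 0; 0.34 3.8 -0.1 3.2 0 0 0; 0.34 3.8 -0.1 3.2 0 0 0; 0.34 3.8 -0.1 3.2 0 0 0; 0.34 3.8 -0.1 3.2 0 0 0'
python3 -m crank '0.34 3.8 -0.2 3.2 0 0 0; 0.34 3.8 -0.2 3.2 0 0 0; 0.34 3.8 -0.2 3.2 0 0 0; 0.34 3.8 -0.2 3.2 0 0 0; 0.34 3.8 -0.2 3.2 0 0 0; 0.34 3.8 -0.2 3.2 0 0 0; 0.34 2.3 -0.1 1.9 0 0 0; 0.34 0 0 0 0 0 0'
python3 - <<'E'
from h import *
s=env.state();p=s["ee_pos"];a=np.radians(s["ee_rot"][2]);C=p[:2]+48.2*np.array([np.cos(a),np.sin(a)])
print("can est",C,inrk(C))
def at(b,dist):
    b=np.radians(b);return (*(C-dist*np.array([np.cos(b),np.sin(b)])),23)
rows([(at(s["ee_rot"][2],75),s["ee_rot"][2],40),(at(45,78),45,40),(at(26.8,75),26.8,40)],0.34,vmax=20,wmax=8)
E
```

```text
time_s: 9.2
ee_pos: [529.6, -152.5, 21.8]
ee_rot: [-180.0, -40.0, 60.1]
force: [-0.5, -1.4, -0.6]
gripper_width: 30.3
gripper_force: 1.2
time_s: 10.2
ee_pos: [544.7, -123.3, 21.9]
ee_rot: [-180.0, -40.0, 60.1]
force: [-1.4, -1.8, -0.5]
gripper_width: 30.6
gripper_force: 0.5
can est [568.66442491 -81.51517322] [-97.83488235  -1.41294652]
[2] 0.34 -9.9 -0.0 -9.0 -0.0 -0.0 0.0; 0.34 -9.9 -0.0 -9.0 -0.0 -0.0 0.0
[2] 0.34 -0.1 -10.2 -0.1 -4.9 -0.0 5.8; 0.34 -1.1 -10.1 -1.0 -4.9 -0.0 5.8
[3] 0.34 1.7 -7.8 1.4 -3.9 -0.0 4.6; 0.34 1.1 -8.0 0.9 -3.9 -0.0 4.6; 0.34 0.4 -8.1 0.4 -3.9 -0.0 4.6
```

```bash
python3 -m crank '0.34 -9.9 0 -9 0 0 0; 0.34 -9.9 0 -9 0 0 0; 0.34 0 -10.2 0 -4.9 0 5.8; 0.34 -1 -10 -1 -4.9 0 5.8; 0.34 1.7 -7.8 1.4 -3.9 0 4.6; 0.34 1 -8 1 -3.9 0 4.6; 0.34 0.4 -8 0.4 -3.9 0 4.6; 0.34 0 0 0 0 0 0; 0.34 0 0 0 0 0 0'
python3 - <<'E'
from h import *
s=env.state();print(s["ee_pos"],s["ee_rot"],inrk(s["ee_pos"]))
w=grab_frame("wrist");sd=grab_frame("side");sc=grab_frame("scene")
f=lambda im,k:cv2.convertScaleAbs(cv2.resize(im,None,fx=k,fy=k,interpolation=2),alpha=1.4)
a=f(sc[150:290,260:400],2.8);b=f(sd[150:290,240:400],2.5)[:392]
H=np.zeros((392+200,800,3),np.uint8);b=b[:392];H[:b.shape[0],:b.shape[1]]=b;H[:392,402:402+a.shape[1]]=a[:392]
w2=cv2.convertScaleAbs(w[100:300,160:480],alpha=1.4);H[392:592,:320]=w2
for c,im in(("side",sd),("scene",sc),("wrist",w)):cv2.imwrite(f"pics/{c}4.png",im)
cv2.imwrite("pics/m4.png",H)
E
```

```text
time_s: 11.32
ee_pos: [502.8, -116.8, 23.2]
ee_rot: [179.7, -40.1, 27.1]
force: [-0.4, 0.2, -0.4]
gripper_width: 30.1
gripper_force: 0.0
[ 502.79799787 -116.80606977   23.21062616] [179.7108085  -40.09690718  27.08515374] [-172.53828825   -3.21148411]
```

View pics/m4.png

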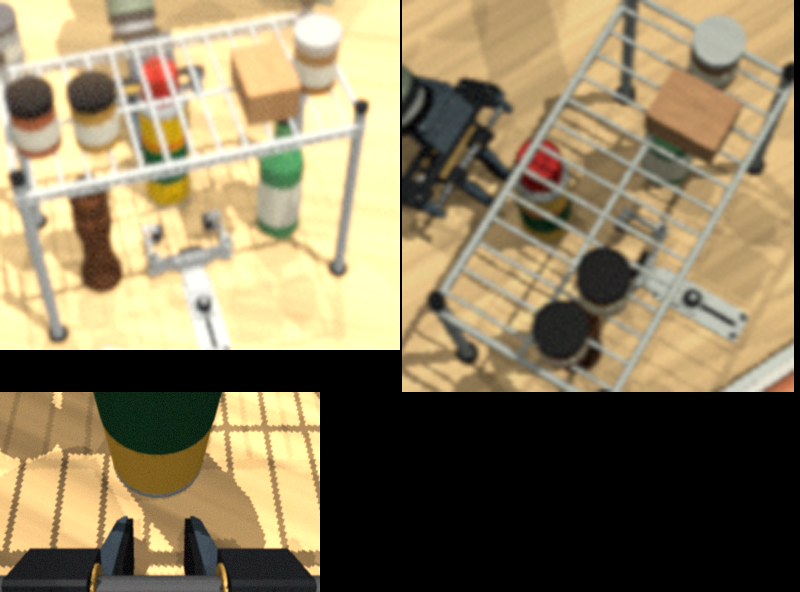

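The wrist crop shows the can's foot centred on the fingers (157 against 159 px), and the side view shows it upright short of the clip with its foot at (168,203). Now I'll measure it against the clip axis in the same views.

Run:
```python
from h import *
M=lambda p:(p[0]/2.5+240,p[1]/2.5+150)
N=lambda p:((p[0]-402)/2.8+260,p[1]/2.8+150)
m=camera_model("side");C0=-np.array(m["R"]).T@np.array(m["t"])
P=plane("side",*M((168,203)),0);d=(P-C0)[:2];c=P[:2]+32.5*d/np.linalg.norm(d);print("can base side",c,inrk(c))
for q,z in[((156,232),34),((211,222),34),((152,270),40),((229,252),40),((204,302),15)]:print("side",q,np.round(inrk(plane("side",*M(q),z)),1))
P=plane("side",*M((158,74)),260);print("cap side",inrk(P))
P=plane("scene",*N((538,167)),260);print("cap scene",inrk(P))
for q,z in[((622,210),40),((657,237),40),((692,298),15),((748,318),3),((733,337),3)]:print("scene",q,np.round(inrk(plane("scene",*N(q),z)),1))
s=env.state();a=np.radians(27.1);print("by contact-line", inrk(s["ee_pos"]), "est from push", inrk([568.7,-81.5]))
```

```text
can base side [555.71063416 -85.98138179] [-111.41086801    0.4418654 ]
side (156, 232) [ -8.6 -36.2]
side (211, 222) [-5.2 41.9]
side (152, 270) [ 55.3 -55.3]
side (229, 252) [54.1 51.9]
side (204, 302) [106.3   3.1]
cap side [-86.83290067  -3.13950951]
cap scene [-92.71262783 -11.30762971]
scene (622, 210) [-16.8  46.9]
scene (657, 237) [37.4 38.9]
scene (692, 298) [110.4  -0.6]
scene (748, 318) [181.7  15. ]
scene (733, 337) [177. -15.]
by contact-line [-172.54776782   -3.20309576] est from push [-97.7962874   -1.41544515]
```

```bash
python3 -m crank '0.34 3.8 -0.2 3.2 0 0 0; 0.34 3.8 -0.2 3.2 0 0 0; 0.34 3.8 -0.2 3.2 0 0 0; 0.34 3.8 -0.2 3.2 0 0 0; 0.34 2.3 -0.1 1.9 0 0 0; 0.34 2.3 -0.1 1.9 0 0 0; 0.34 2.3 -0.1 1.9 0 0 0; 0.34 2.3 -0.1 1.9 0 0 0; 0.34 2.3 -0.1 1.9 0 0 0; 0.34 2.3 -0.1 1.9 0 0 0'
python3 -m crank '0.34 3 -0.2 2.5 0 0 0; 0.34 3 -0.2 2.5 0 0 0; 0.34 3 -0.2 2.5 0 0 0; 0.34 3 -0.2 2.5 0 0 0; 0.34 3 -0.2 2.5 0 0 0; 0.34 3 -0.2 2.5 0 0 0; 0.34 3 -0.2 2.5 0 0 0; 0.34 3 -0.2 2.5 0 0 0; 0.34 0 0 0 0 0 0'
python3 - <<'E'
from h import *
s=env.state();print(inrk(s["ee_pos"]),s["ee_rot"],s["force"])
w=grab_frame("wrist");sd=grab_frame("side")
H=np.zeros((592,640,3),np.uint8)
H[:392,:448]=cv2.convertScaleAbs(cv2.resize(sd[170:268,278:390],None,fx=4,fy=4,interpolation=2),alpha=1.3)
H[392:592,:320]=cv2.convertScaleAbs(w[100:300,160:480],alpha=1.4);cv2.imwrite("pics/m5.png",H)
E
```

```text
time_s: 12.72
ee_pos: [534.9, -97.3, 22.8]
ee_rot: [179.8, -40.0, 27.0]
force: [-2.2, -1.9, -0.1]
gripper_width: 30.1
gripper_force: 1.3
time_s: 13.85
ee_pos: [562.6, -81.5, 23.3]
ee_rot: [179.8, -40.1, 27.0]
force: [-0.4, -0.2, -1.9]
gripper_width: 30.2
gripper_force: 0.6
[-103.28833976    1.34055772] [179.82559368 -40.08629451  27.00427599] [-0.41696941 -0.16635072 -1.86882638]
```

View pics/m5.png

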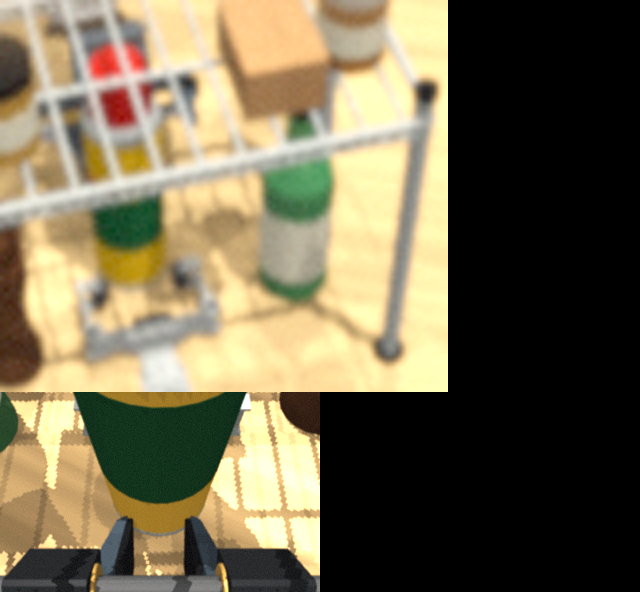

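In the side crop the can's foot, bottom edge at (130,284), is just short of the rollers at (97,296) and (183,275). The wrist crop shows the clip edges at 78 and 248 px, symmetric about the can.

Run:
```python
from h import *
M=lambda p:(p[0]/4+278,p[1]/4+170)
m=camera_model("side");C0=-np.array(m["R"]).T@np.array(m["t"])
a=np.linspace(0,6.283,80)
for y in(-4,0,4):
    b=np.array([proj(rk(-55+32.5*np.cos(t),y+32.5*np.sin(t),0),"side") for t in a]);b=(b-[278,170])*4
    b2=np.array([proj(rk(-55+26*np.cos(t),y+26*np.sin(t),260),"side") for t in a]);b2=(b2-[278,170])*4
    print(y,"base x",b[:,0].min(),b[:,0].max(),"ymax",b[:,1].max(),"top x",b2[:,0].min(),b2[:,0].max(),b2[:,1].min())
for q,z in[((97,296),34),((183,275),34),((90,350),40),((214,322),40),((80,285),46),((198,262),46)]:print(q,np.round(inrk(plane("side",*M(q),z)),1))
s=env.state();T,K=wmodel(s)
def prj(X):q=K@(np.linalg.inv(T)@np.array([*X,1]))[:3];return q[:2]/q[2]-[160,-292]
for y in(-56,56):print("plate edge in wrist crop",y,prj(rk(50,y,46)))
```

```text
-4 base x 87.79171355201265 159.24137150750698 ymax 294.50359175511085 top x 75.25648623712459 141.64976141555212 42.77838681131266
0 base x 92.09477187210655 163.50901941871803 ymax 293.549622727615 top x 80.25950659745763 146.61456674708847 41.829733087838235
4 base x 96.39405910838536 167.77293085681436 ymax 292.596502342265 top x 85.25743609570964 151.57432459217557 40.88203017369278
(97, 296) [ -3.7 -37.8]
(183, 275) [-6.  39.8]
(90, 350) [ 53.1 -55.9]
(214, 322) [52.8 51.9]
(80, 285) [-10.3 -50.7]
(198, 262) [-7.6 53.9]
plate edge in wrist crop -56 [240.96505981 325.24048884]
plate edge in wrist crop 56 [ 80.45548777 324.91217166]
```

Aligned to about 2 mm. Easing in.

```bash
F='import sys'; python3 -m crank '0.34 2.3 0 1.9 0 0 0; 0.34 2.3 0 1.9 0 0 0; 0.34 2.3 0 1.9 0 0 0; 0.34 2.3 0 1.9 0 0 0; 0.34 2.3 0 1.9 0 0 0; 0.34 2.3 0 1.9 0 0 0; 0.34 2.3 0 1.9 0 0 0; 0.34 2.3 0 1.9 0 0 0'
python3 -m crank '0.34 1.5 0 1.3 0 0 0; 0.34 1.5 0 1.3 0 0 0; 0.34 1.5 0 1.3 0 0 0; 0.34 1.5 0 1.3 0 0 0'
python3 -m crank '0.34 1.5 0 1.3 0 0 0; 0.34 1.5 0 1.3 0 0 0; 0.34 1.5 0 1.3 0 0 0; 0.34 1.5 0 1.3 0 0 0'
python3 -c "
from h import *
s=env.state();print(inrk(s['ee_pos']),s['force'])"
```

```text
time_s: 14.95
ee_pos: [583.5, -71.0, 23.2]
ee_rot: [179.8, -40.0, 27.0]
force: [-3.0, -2.5, -1.0]
gripper_width: 30.1
gripper_force: 1.8
time_s: 15.45
ee_pos: [589.9, -68.3, 22.9]
ee_rot: [179.8, -39.9, 26.9]
force: [-6.7, -5.7, 1.9]
gripper_width: 30.0
gripper_force: 4.3
time_s: 15.95
ee_pos: [597.5, -64.4, 23.0]
ee_rot: [179.8, -40.0, 26.9]
force: [-2.9, -3.5, -0.2]
gripper_width: 30.4
gripper_force: 2.4
[-64.36243658   0.84758337] [-2.86283937 -3.47709019 -0.19461885]
```

```bash
for i in 1; do python3 -m crank '0.34 1.5 0 1.3 0 0 0; 0.34 1.5 0 1.3 0 0 0; 0.34 1.5 0 1.3 0 0 0'; done
python3 -m crank '0.34 1.1 0 1 0 0 0; 0.34 1.1 0 1 0 0 0'
python3 -m crank '0.34 0.8 0 0.6 0 0 0; 0.34 0.8 0 0.6 0 0 0'
python3 -c "
from h import *
s=env.state();print(inrk(s['ee_pos']),s['force'])"
```

```text
time_s: 16.32
ee_pos: [603.4, -60.7, 23.2]
ee_rot: [179.8, -40.1, 27.0]
force: [0.2, -0.5, 0.6]
gripper_width: 30.1
gripper_force: 0.2
time_s: 16.58
ee_pos: [605.8, -59.3, 23.0]
ee_rot: [179.8, -40.1, 27.0]
force: [0.1, -1.0, -0.4]
gripper_width: 30.2
gripper_force: 0.0
time_s: 16.82
ee_pos: [607.4, -58.8, 22.9]
ee_rot: [179.8, -40.0, 27.0]
force: [-0.9, 0.3, 0.6]
gripper_width: 30.3
gripper_force: 0.0
[-53.03995099   1.43499886] [-0.90045735  0.30307696  0.61252612]
```

The can snapped past the rollers, so the force has dropped to zero. Following it up to seat it against the pad.

```bash
python3 -m crank '0.34 0.8 0 0.6 0 0 0; 0.34 0.8 0 0.6 0 0 0; 0.34 0.8 0 0.6 0 0 0' | grep -E "ee_pos|orce"
python3 -m crank '0.34 0.8 0 0.6 0 0 0; 0.34 0.8 0 0.6 0 0 0; 0.34 0 0 0 0 0 0'| grep -E "ee_pos|orce"
```

```text
ee_pos: [609.9, -57.6, 23.0]
force: [-1.0, -0.7, -0.1]
gripper_force: 0.4
ee_pos: [611.4, -56.9, 23.0]
force: [-2.7, -2.0, -0.7]
gripper_force: 1.5
```

```bash
python3 -m crank '0.34 0.8 0 0.6 0 0 0; 0.34 0.8 0 0.6 0 0 0; 0.34 0 0 0 0 0 0'| grep -E "ee_pos|orce"; python3 -c "
from h import *
s=env.state();print(inrk(s['ee_pos']),s['force'])"
```

```text
ee_pos: [613.0, -56.3, 22.9]
force: [-5.2, -3.6, 1.8]
gripper_force: 2.8
[-46.89808209   1.1347319 ] [-5.21568652 -3.61076394  1.81026217]
```

```bash
python3 -m crank '0.34 0.8 0 0.6 0 0 0; 0.34 0 0 0 0 0 0'| grep -E "ee_pos|^force"
```

```text
ee_pos: [613.6, -56.0, 22.8]
force: [-6.9, -4.9, 1.8]
```

```bash
python3 -m crank '0.34 0.4 0 0.3 0 0 0; 0.34 0 0 0 0 0 0'| grep -E "ee_pos|^force"
```

```text
ee_pos: [613.7, -56.0, 22.8]
force: [-8.1, -6.3, 2.0]
```

```bash
python3 -m crank '0.34 0.4 0 0.3 0 0 0; 0.34 0 0 0 0 0 0'| grep -E "ee_pos|^force"
python3 -m crank '0.34 -0.8 0 -0.6 0 0 0; 0.34 -1.5 0 -1.3 0 0 0; 0.34 -3 0 -2.5 0 0 0; 0.34 -6 0 -5 0 0 0; 0.34 -12 0 -10 0 0 0; 0.34 -15 0 -13 0 0 0; 0.34 -15 0 -13 0 0 0; 0.34 -15 0 -13 0 0 0; 0.34 0 0 0 0 0 0'| grep -E "ee_pos|^force|time"
python3 - <<'E'
from h import *
w=grab_frame("wrist");sd=grab_frame("side")
H=np.zeros((592,640,3),np.uint8)
H[:392,:480]=cv2.convertScaleAbs(cv2.resize(sd[170:268,270:390],None,fx=4,fy=4,interpolation=2),alpha=1.3)
H[392:592,:320]=cv2.convertScaleAbs(w[0:200,160:480],alpha=1.4);cv2.imwrite("pics/m6.png",H)
E
```

```text
ee_pos: [613.8, -55.9, 22.6]
force: [-9.7, -5.7, 4.4]
time_s: 19.82
ee_pos: [533.5, -96.3, 24.1]
force: [-0.5, -0.0, -0.3]
```

View pics/m6.png

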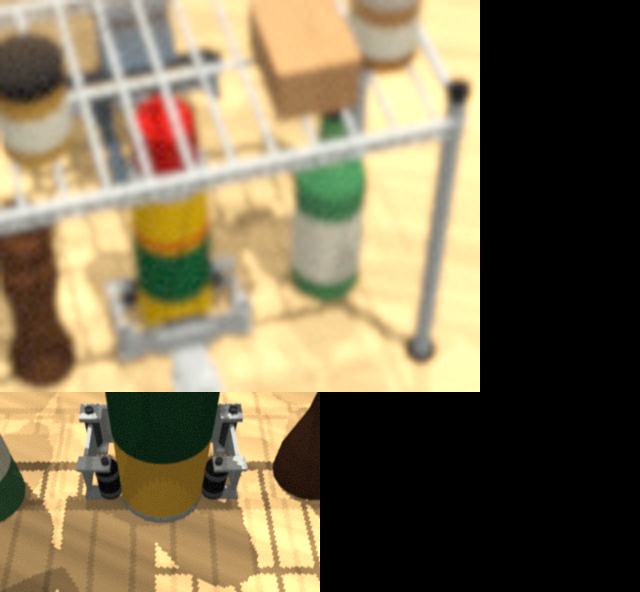

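The can stands upright in the clip, past both rollers and against the pad. The vinegar and the mill are where they were, and the tool is clear.

```bash
python3 -c "
from h import *
print(env.job_done())"
```

```text
the job is handed in; nothing more can be done
None
```

The spray can is parked upright in the roller clip: it snapped past both rollers, I pressed it against the pad to about 12 N, and the tool has backed clear. I handed the job in at about 20 s, and no verdict came back.

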